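# Make up two chocolate gift boxes

### The job

Make up the two open gift boxes from the stock on the counter. Into the long three-compartment box go the large jar and the tall tube, one in each end compartment whichever way round, and the small ballotin lengthwise between them; into the shorter box go the small jar, in the small compartment, and the slim carton, on its long narrow edge as it stands now, in the long one. Set each thing down upright on the floor of its compartment without dropping it, and leave the large ballotin and the wide drum standing where they are.

Things in the scene. Friction and masses are not known exactly. Their poses are not given: they have to be found in the camera images.
- long_box: The longer gift box: open kraft-card tray, fixed to the counter, 272 (its x) x 82 (y) x 22 mm high; floor, walls and two dividers 3 mm thick, dividers as high as the walls. Three compartments, 76 mm wide (y): square end ones centred at x = -95 and +95 mm, 76 long, the middle one at x = 0, 108 long. Origin: centre of its underside, z up. Left or right of the stock, length within 0.2 rad of world x.
- short_box: The shorter gift box, same make, fixed: 201 (its x) x 72 (y) x 22 mm high, floor, walls and divider 3 mm. Two compartments, 66 mm wide (y): a small square one centred at x = -64.5 mm, 66 long, and a long one centred at x = +34.5 mm, 126 long. Origin: centre of its underside, z up. Across the stock from the long box, x within 0.2 rad of world x, so the small compartment is nearer the robot.
- large_jar: The larger of two jars of chocolate spread: dark brown upright cylinder with cream label and brass-coloured lid, 58 mm diameter over jar and lid, 82 mm tall, about 0.26 kg. Origin: centre of its underside, z up. 
- small_jar: The smaller of the two jars of spread, same make: 46 mm diameter over jar and lid, 58 mm tall, about 0.11 kg. Origin: centre of its underside, z up. 
- tall_tube: The tall slim round tube of truffles: cream card, dark band, ivory lid, upright, 50 mm diameter (51 at the lid), 96 mm tall, about 0.13 kg. Origin: centre of its underside, z up. 
- small_ballotin: The smaller of two brown kraft-card chocolate boxes (ballotins) with folded top flaps and a round seal: 84 (its x) x 52 (y) x 56 mm high, about 0.16 kg. Origin: centre of its underside, z up. At the start its x lies within 0.6 rad of world x.
- slim_carton: The slim cream biscuit carton with dark side panels, standing on its long narrow edge: 104 (its x) x 36 (y) x 62 mm high, about 0.13 kg. Origin: centre of its underside, z up. At the start its x lies within 0.6 rad of world x.
- large_ballotin: The larger kraft-card ballotin, 108 (its x) x 68 (y) x 72 mm high; not needed, stays where it is. Origin: centre of its underside, z up. The stock stands in three rows of three between the boxes, in any arrangement, 150 mm apart in y, 120 mm in x, give or take 30 mm. The other two places hold a praline dish (78 mm across) and a price-card stand, both under 50 mm high.
- wide_drum: The low wide round drum, made like the tube, with an ivory lid: 66 mm diameter, 50 mm tall; not needed, stays where it is. Origin: centre of its underside, z up. The equipment round about (scale, lids, tape dispenser, card terminal, trays, riser) is lower than 150 mm and farther out: more than 0.45 m to the left or right, or beyond x = 0.78 m.
Not all that is in view belongs to the job. Leave any green look-alike of the small_jar alone.

How it is judged:
By the outcome, as a careful person would: the job done as asked, in the order asked, and still so for the second after the job is handed in, with the robot touching nothing.
It also fails if it takes over 131 s, if anything falls off the work surface, if the arm or the gripper's body presses on something with over 40 N, if the wrist force passes 120 N, or if a joint passes its speed limit or range.

### The arm

A 7-joint arm with a two-finger parallel gripper is mounted at the origin on the work surface. World frame = base frame: x ahead of the robot, y to its left, z up, the work surface at z = 0. Lengths are in m, angles in rad, forces in N, time in s.
With the tool pointing down it reaches from about 0.35 to 0.775 m from the base axis. Payload 3.1 kg.
Tool frame: the origin (TCP) lies on the centre line of the jaws, within the pads' length; the fingertips stand 19 mm ahead of it and the grasp point (between the pads) is the TCP; z points along the fingers, y is the line along which they close (so a half turn about z gives the same grasp; the last joint's range is limited). The gripper opens to 85 mm and grips with 20 to 120 N. Pads are 22 mm wide; open, the fingers measure 114 mm over their backs; the gripper's body (76 mm by 85 mm) begins 54 mm behind the grasp point. The pads swing forward as they close: fully open they stand 13 mm farther back than shut.
Start: joints at [-1.359, 0.311, 0.014, 1.512, -0.004, 1.319, -0.027], TCP at [0.138, 0.532, 0.25] pointing down, gripper open.
Joint ranges: [-2.7, 2.7], [-0.3, 1.91], [-1.27, 1.3], [0.12, 2.57], [-1.44, 4.58], [0.2, 2.03], [-3.05, 3.05]. Speed limits (rad/s): [2.79, 2.79, 3.14, 3.14, 3.14, 3.14, 3.14].

### API

Orientations are given as a 3x3 rotation matrix whose columns are the frame's x, y, z axes.
In Python, from cell import * gives the robot as it stands. The module is installed in compiled form; this text tells all that it offers. Calls block until the motion is done:
- move_pose(position, orientation): joint-space move of the TCP to a pose.
- movel(position, v=0.15, orientation=None): straight line of the TCP; orientation=None keeps the orientation; v is the mean speed in m/s.
- set_joints(angles): joint-space move.
- command_gripper(opening): opening from 0.0 (shut) to 1.0 (fully open); the grip force is fixed at half the most; returns when the fingers have stopped.
- pause(seconds).
- ik(position, orientation): joint angles nearest the present ones, or None.
- get_image(name): name is "side" or "top"; returns a dict with "color" (420x560x3 uint8, red, green, blue), "mtx" (3x3 intrinsics, pixels), "extrinsics" (4x4, takes a point from world to camera coordinates). Camera axes: x right, y up, looking along -z (the intrinsics and any distortion apply to the point x, -y, -z); pixel columns grow to the right and rows downward; lengths in m; the calibration is good to about 2 mm. A picture is of the moment at which its call begins. There is no depth.
A pose or a line that the arm cannot do raises IKError and nothing moves.
- close_job(): hands the job in; it is judged then, once.
Trained networks look in a picture, given as the dict that the camera call returned (one of the last four; its "shot" number tells which), for a name from the list of things; names that differ only in an ending like _2 or _b are one class to them, and where a whole thing is asked for, a point or a joint stands for the part that bears it (a point fixed in the world has none). Each returns a list of dicts, best first, with "conf" (0 to 1); they miss things now and then, are a little off and sometimes report something else, mostly with a low value. They report only what shows in the picture. A call takes as long as a camera call. They do not tell look-alikes from the thing itself.
- boxes_of(picture, label): "uv" ([column, row] in pixels, amid what is visible of it).
- outline_of(picture, label): "pixels" (420x560 bool, what is visible of it) and "uv" ([column, row] in pixels, amid what is visible of it).
- place_of(picture, label): "uv" ([column, row] in pixels: a listed point, or the origin of a listed thing).
Readings, each from a call of its own:
- current_time_s(): time.
- current_qpos(): joint angles.
- current_joint_vel(): joint speeds.
- current_joint_torque(): joint torques, N m.
- current_eef_pos(): TCP position.
- current_tcp_rot(): TCP orientation.
- current_wrist_force(): force on the tool from outside, world axes, zero at the start.
- current_moment(): the same for the moment, N m.
- current_opening(): opening from 0.0 (shut) to 1.0 (fully open).
- current_grip_force(): force on a finger pad.
Only numpy, scipy, OpenCV 4.12 (cv2) and the standard library are available. Lean on these libraries where they do the work, as an engineer would, in place of code of your own. Each camera call takes 0.05 s, during which the arm holds its last target. There are 200 camera calls.

## Working session

There is one attempt and no reset: what is moved stays moved. The work goes in short steps, each a Python script; the robot and the scene stay as the last script left them, time stands still between calls to the robot, and variables do not carry over. Pictures are saved under pics/ and viewed, at most 14 in all, crops included, and the job is handed in when it is done.

```bash
mkdir -p pics
cat > h.py <<'E'
from cell import *
import numpy as np, cv2
def P(im): 
    return np.array(im["mtx"]),np.array(im["extrinsics"])
def proj(im,p):
    K,E=P(im); c=E[:3,:3]@np.asarray(p,float)+E[:3,3]; q=K@np.array([c[0],-c[1],-c[2]]); return q[:2]/q[2]
def ray(im,uv,z):
    K,E=P(im); d=np.linalg.inv(K)@np.array([uv[0],uv[1],1.]); d=np.array([d[0],-d[1],-d[2]])
    R=E[:3,:3]; o=-R.T@E[:3,3]; w=R.T@d; return o+w*(z-o[2])/w[2]
def save(im,n): cv2.imwrite("pics/"+n+".png",im["color"][:,:,::-1])
E
python3 - <<'E'
from h import *
N=["long_box","short_box","large_jar","small_jar","tall_tube","small_ballotin","slim_carton","large_ballotin","wide_drum"]
for c in ["top","side"]:
    im=get_image(c); save(im,c+"0")
    K,E=P(im); print(c,im.keys(),K.round(1).tolist(),"cam",(-E[:3,:3].T@E[:3,3]).round(3))
    for n in N:
        r=place_of(im,n); print(n,[(np.round(d["uv"],1).tolist(),round(d["conf"],2),ray(im,d["uv"],0)[:2].round(3).tolist()) for d in r[:3]])
E
```

```text
top dict_keys(['color', 'mtx', 'extrinsics', 'shot']) [[447.5, 0.0, 291.8], [0.0, 447.5, 210.2], [0.0, 0.0, 1.0]] cam [0.403 0.009 0.973]
long_box [([444.0, 219.8], 0.84, [0.5, -0.337])]
short_box [([152.7, 218.5], 0.87, [0.512, 0.3]), ([222.6, 144.2], 0.31, [0.676, 0.149])]
large_jar [([223.5, 145.1], 0.83, [0.674, 0.147])]
small_jar [([226.4, 253.6], 0.59, [0.433, 0.14]), ([195.7, 291.3], 0.57, [0.354, 0.205])]
tall_tube [([352.2, 187.8], 0.83, [0.574, -0.137]), ([357.6, 251.3], 0.68, [0.434, -0.145])]
small_ballotin [([282.4, 141.2], 0.85, [0.682, 0.016])]
slim_carton [([364.2, 143.7], 0.78, [0.674, -0.167])]
large_ballotin [([356.0, 246.3], 0.78, [0.445, -0.142]), ([353.4, 188.0], 0.61, [0.574, -0.14])]
wide_drum [([285.2, 190.4], 0.9, [0.57, 0.011]), ([445.4, 222.5], 0.51, [0.494, -0.34])]
side dict_keys(['color', 'mtx', 'extrinsics', 'shot']) [[443.3, 0.0, 282.4], [0.0, 443.3, 202.4], [0.0, 0.0, 1.0]] cam [0.171 0.411 0.699]
long_box [([397.9, 142.6], 0.74, [0.497, -0.333])]
short_box [([172.5, 329.2], 0.76, [0.511, 0.308])]
large_jar [([189.8, 220.9], 0.79, [0.667, 0.145])]
small_jar [([275.3, 288.8], 0.7, [0.44, 0.136]), ([283.3, 350.0], 0.69, [0.354, 0.207])]
tall_tube [([317.5, 169.1], 0.67, [0.577, -0.139])]
small_ballotin [([236.6, 179.2], 0.66, [0.682, 0.004])]
slim_carton [([290.4, 142.6], 0.83, [0.677, -0.16])]
large_ballotin [([367.0, 200.9], 0.87, [0.444, -0.14])]
wide_drum [([274.6, 210.7], 0.76, [0.563, 0.01]), ([315.6, 170.4], 0.47, [0.577, -0.133]), ([275.8, 287.9], 0.41, [0.44, 0.135])]
```

View pics/top0.png

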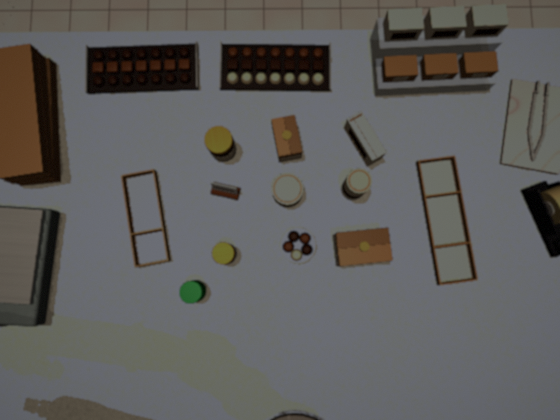

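View pics/side0.png

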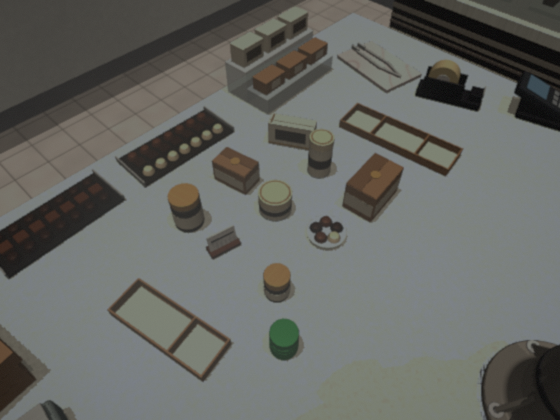

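Top view has +x up and +y left. The real small jar is the yellow one at (224,253), and the green decoy is at (192,291). The long box is on the right at (446,220) and the short one on the left at (147,218). I'll fit known shapes to the outlines in both views next.

```bash
cat > fit.py <<'E'
from h import *
from scipy.optimize import minimize
DIM=dict(long_box=(.272,.082,.022),short_box=(.201,.072,.022),large_jar=(.058,0,.082),small_jar=(.046,0,.058),tall_tube=(.0505,0,.096),small_ballotin=(.084,.052,.056),slim_carton=(.104,.036,.062),large_ballotin=(.108,.068,.072),wide_drum=(.066,0,.05))
def pts(n,p,z0=0):
    L,W,H=DIM[n]
    if W: b=np.array([[a*L/2,c*W/2] for a in(-1,1) for c in(-1,1)])
    else: t=np.linspace(0,2*np.pi,32); b=L/2*np.c_[np.cos(t),np.sin(t)]
    c,s=np.cos(p[2]),np.sin(p[2]); b=b@np.array([[c,s],[-s,c]])+p[:2]
    return np.array([[*q,z] for q in b for z in(z0,z0+H)])
def mask(im,n,p,z0=0):
    u=np.array([proj(im,q) for q in pts(n,p,z0)],np.float32); h=cv2.convexHull(u)
    m=np.zeros((420,560),np.uint8); cv2.fillConvexPoly(m,np.round(h*16).astype(np.int32),255,cv2.LINE_AA,4); return m/255.
def seg(im,n,p0,z0=0):
    uv=proj(im,[p0[0],p0[1],z0+DIM[n][2]/2])
    r=[d for d in outline_of(im,n) if np.hypot(*(np.array(d["uv"])-uv))<25]
    return r[0]["pixels"].astype(float) if r else None
def fit(ims,n,p0,z0=0):
    S=[(im,s) for im in ims for s in [seg(im,n,p0,z0)] if s is not None]
    def cost(p): return sum(1-(np.minimum(m,s).sum()/np.maximum(m,s).sum()) for im,s in S for m in [mask(im,n,p,z0)])/max(len(S),1)
    best=None
    for y in ([p0[2]-.4,p0[2],p0[2]+.4] if DIM[n][1] else [0]):
        x0=np.array([p0[0],p0[1],y]); sim=np.vstack([x0,x0+[.01,0,0],x0+[0,.01,0],x0+[0,0,.15]])
        r=minimize(cost,x0,method="Nelder-Mead",options=dict(initial_simplex=sim,xatol=1e-4,fatol=1e-5,maxiter=150))
        if best is None or r.fun<best.fun: best=r
    return best.x,1-best.fun,len(S)
G=dict(long_box=(.5,-.335,.15),short_box=(.511,.303,.12),large_jar=(.67,.147,0),small_jar=(.437,.138,0),tall_tube=(.575,-.138,0),small_ballotin=(.682,.01,.1),slim_carton=(.675,-.165,.4),large_ballotin=(.445,-.141,1.6),wide_drum=(.567,.01,0))
E
cat > m.py <<'E'
from fit import *
import json
ims=[get_image("top"),get_image("side")]; out={}
vis=[im["color"].copy() for im in ims]
for n,g in G.items():
    p,i,k=fit(ims,n,g); q=[fit([im],n,p)for im in ims]
    out[n]=p.tolist(); print(n,p.round(4),round(i,3),k,[(a[0].round(3).tolist(),round(a[1],2)) for a in q])
    for im,v in zip(ims,vis):
        cv2.polylines(v,[cv2.convexHull(np.array([proj(im,x) for x in pts(n,p)],np.float32)).astype(np.int32)],True,(0,255,0),1)
json.dump(out,open("pose.json","w"))
cv2.imwrite("pics/fit.png",cv2.resize(np.vstack([vis[0][100:310,100:520],vis[1][80:400,70:490]])[:,:,::-1],None,fx=1.13,fy=1.13))
E
python3 m.py
```

```text
long_box [ 0.5018 -0.3372  0.1232] 0.937 2 [([0.5, -0.335, 0.12], np.float64(0.94)), ([0.503, -0.34, 0.117], np.float64(0.95))]
short_box [0.5129 0.3128 0.1723] 0.942 2 [([0.512, 0.314, 0.171], np.float64(0.97)), ([0.515, 0.31, 0.177], np.float64(0.94))]
large_jar [0.6648 0.1469 0.1797] 0.905 2 [([0.663, 0.148, 0.151], np.float64(0.89)), ([0.668, 0.145, 0.021], np.float64(0.93))]
small_jar [0.4329 0.1394 0.0871] 0.896 2 [([0.432, 0.14, 0.067], np.float64(0.91)), ([0.435, 0.137, 0.14], np.float64(0.89))]
tall_tube [ 0.5722 -0.1367  0.0961] 0.928 2 [([0.572, -0.136, 0.137], np.float64(0.94)), ([0.574, -0.14, 0.185], np.float64(0.95))]
small_ballotin [0.6803 0.0061 0.1237] 0.864 2 [([0.678, 0.007, 0.126], np.float64(0.85)), ([0.681, 0.005, 0.067], np.float64(0.89))]
slim_carton [ 0.6753 -0.1619  0.5148] 0.857 2 [([0.674, -0.16, 0.524], np.float64(0.88)), ([0.677, -0.164, 0.622], np.float64(0.85))]
large_ballotin [ 0.4424 -0.1461  1.6744] 0.93 2 [([0.441, -0.145, 1.649], np.float64(0.94)), ([0.444, -0.149, 1.704], np.float64(0.94))]
wide_drum [0.5654 0.0076 0.113 ] 0.924 2 [([0.564, 0.008, 0.116], np.float64(0.95)), ([0.568, 0.005, 0.107], np.float64(0.95))]
```

View pics/fit.png

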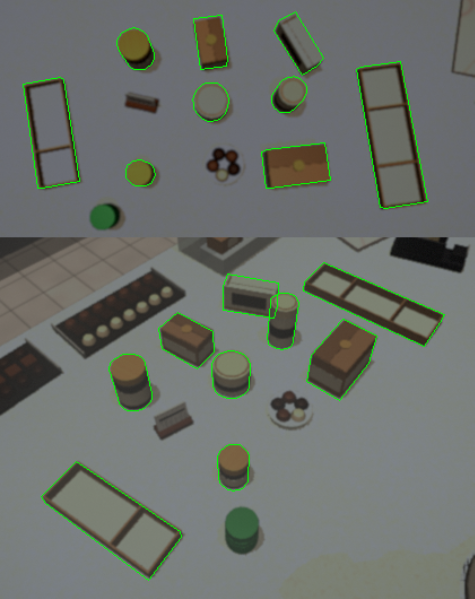

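The fits match both views, with the two cameras agreeing within about 4 mm. Starting with the large jar.

```bash
cat > act.py <<'E'
from fit import *
import json
PO=json.load(open("pose.json"))
def R(t,f=1):
    y=f*np.array([-np.sin(t),np.cos(t),0]); z=np.array([0,0,-1.]); return np.c_[np.cross(y,z),y,z]
def inbox(b,x):
    p=PO[b]; return np.array([p[0]+x*np.cos(p[2]),p[1]+x*np.sin(p[2])]),p[2]
ZT=.20
def pick(n,h,yaw=None):
    x,y,t=PO[n]; t=t if yaw is None else yaw
    c=[(np.abs(q[6]),f) for f in(1,-1) for q in [ik([x,y,ZT],R(t,f))] if q is not None]; f=min(c)[1]
    command_gripper(1.0); move_pose([x,y,ZT],R(t,f)); movel([x,y,h],.12)
    command_gripper(0.0); print(n,"grip",round(current_opening(),3),round(current_grip_force(),1),"t",round(current_time_s(),1))
    movel([x,y,ZT],.12); print("held",round(current_opening(),3),round(current_grip_force(),1)); return f
def place(b,x,h,f):
    c,t=inbox(b,x); movel([*c,ZT],.25,R(t,f)); z=.003+h+.006; movel([*c,z],.12); pause(.3)
    F0=current_wrist_force()[2]
    while z>.003+h-.003:
        z-=.001; movel([*c,z],.02); F=current_wrist_force()[2]-F0
        if F>3: break
    print("down at",round((z-h-.003)*1000,1),"mm F",round(F,1))
    command_gripper(1.0); movel([*c,ZT],.12); print("q",np.round(current_qpos(),2),"t",round(current_time_s(),1))
E
python3 - <<'E'
from act import *
f=pick("large_jar",.05,PO["long_box"][2]); place("long_box",.095,.05,f)
save(get_image("top"),"t1"); im=get_image("side"); save(im,"s1")
for c in [im]:
    p,_=inbox("long_box",.095); print(fit([c],"large_jar",(*p,0),.003),p)
E
```

```text
large_jar grip 0.664 64.2 t 7.2
held 0.67 64.0
down at -0.0 mm F 6.4
q [ 0.07  0.7   0.76  1.21 -0.47  1.41 -0.67] t 15.6
(array([ 0.60188593, -0.33586899,  0.06540634]), np.float64(0.8218094082334608), 1) [ 0.59604194 -0.32549   ]
```

View pics/s1.png

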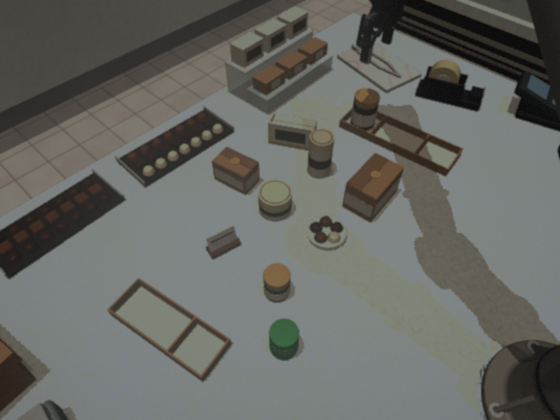

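The large jar stands upright in the far end compartment at (365,110). Next are the tube and the small ballotin.

Run:
```python
from act import *
f=pick("tall_tube",.06,PO["long_box"][2]); place("long_box",-.095,.06,f)
f=pick("small_ballotin",.043); place("long_box",0,.043,f)
save(get_image("side"),"s2")
```

```text
tall_tube grip 0.574 61.6 t 18.5
held 0.574 61.6
down at 0.0 mm F 6.8
q [ 0.02  0.41  0.89  1.66 -0.34  1.24 -0.47] t 25.8
small_ballotin grip 0.601 62.2 t 29.5
held 0.6 61.7
down at -0.0 mm F 6.8
q [ 0.01  0.56  0.86  1.46 -0.43  1.32 -0.54] t 37.8
```

View pics/s2.png

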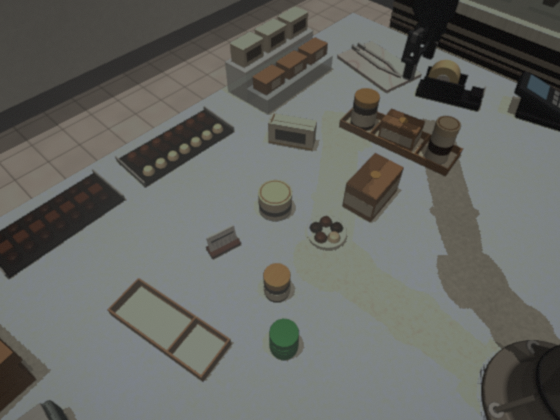

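The long box is filled: jar at (365,107), ballotin at (402,128) and tube at (443,140), all upright. Next is the short box.

Run:
```python
from act import *
f=pick("small_jar",.044,PO["short_box"][2]); place("short_box",-.0645,.044,f)
f=pick("slim_carton",.044); place("short_box",.0345,.044,f)
c,t=inbox("long_box",0); move_pose([.5,0,.3],R(0,f))
save(get_image("side"),"s3"); 
set_joints([-1.359,.311,.014,1.512,-.004,1.319,-.027]) if 0 else None
save(get_image("top"),"t3")
```

```text
small_jar grip 0.527 61.1 t 41.7
held 0.524 61.2
down at -0.0 mm F 5.8
q [ 0.01  0.46 -0.88  1.59  0.37  1.26  0.81] t 49.0
slim_carton grip 0.412 61.3 t 53.1
held 0.418 61.1
down at -1.0 mm F 5.6
q [-0.39  0.53 -0.26  1.34  0.13  1.3  -2.05] t 62.1
```

View pics/s3.png

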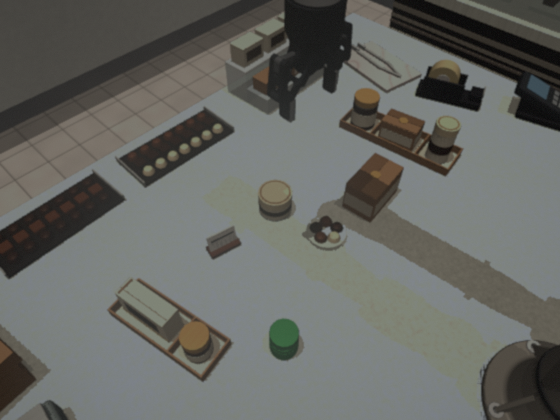

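View pics/t3.png

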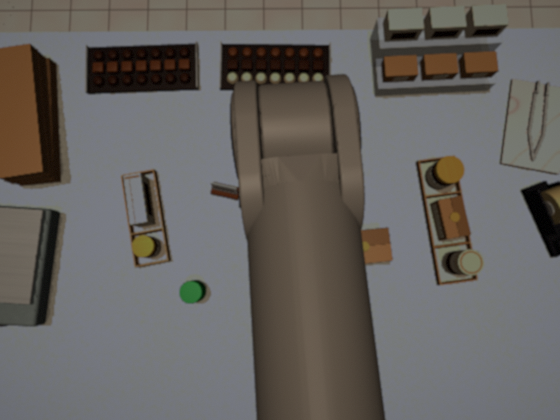

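Everything looks seated: carton at (150,308) and small jar at (195,340) in the short box. I'll do one fit check before handing in.

Run:
```python
from act import *
ims=[get_image("top"),get_image("side")]
vis=[im["color"].copy() for im in ims]
for n,b,x in [("large_jar","long_box",.095),("tall_tube","long_box",-.095),("small_ballotin","long_box",0),("small_jar","short_box",-.0645),("slim_carton","short_box",.0345)]:
    c,t=inbox(b,x); p,i,k=fit(ims,n,(*c,t),.003); d=p[:2]-c
    print(n,"dx,dy mm",(1000*d).round(1),"dyaw",round(p[2]-t,2),round(i,2),k)
    for im,v in zip(ims,vis): cv2.polylines(v,[cv2.convexHull(np.array([proj(im,q) for q in pts(n,(*c,t),.003)],np.float32)).astype(np.int32)],True,(0,255,0),1)
a=[cv2.resize(v,None,fx=3,fy=3,interpolation=cv2.INTER_CUBIC)[:,:,::-1] for v in vis]
o=np.vstack([np.hstack([a[0][450:840,320:560],a[0][450:870,1220:1470][:390],np.zeros((390,70,3),np.uint8)]),]) 
s=np.hstack([cv2.resize(a[1][820:1140,300:700],(400,320)),cv2.resize(a[1][250:520,1000:1400],(400,320))])
cv2.imwrite("pics/c3.png",cv2.convertScaleAbs(np.vstack([cv2.resize(o,(800,280)) if 0 else np.pad(o[:280],((0,0),(0,240),(0,0))),s]),alpha=1.5))
```

```text
large_jar dx,dy mm [0.6 0. ] dyaw -0.11 0.92 2
tall_tube dx,dy mm [ 0.3 -0. ] dyaw 0.12 0.92 2
small_ballotin dx,dy mm [-1.1 -0.9] dyaw 0.1 0.87 2
small_jar dx,dy mm [ 0.6 -1.3] dyaw -0.1 0.89 2
slim_carton dx,dy mm [-0.4 -0.5] dyaw -0.02 0.91 2
```

View pics/c3.png

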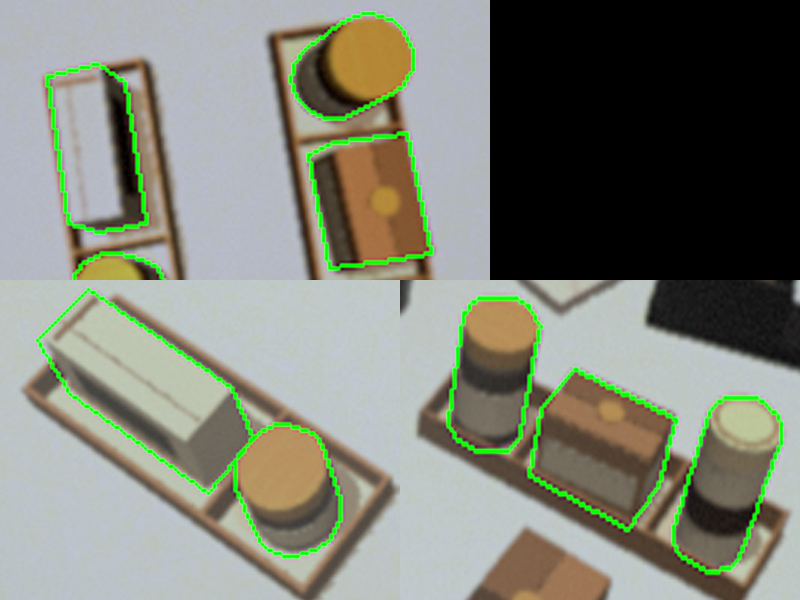

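All five things sit upright and centred within about 2 mm of their compartments; nothing else has moved.

```bash
python3 -c "
from cell import *
print(current_time_s()); print(close_job())"
```

```text
64.0417
the job is handed in; nothing more can be done
None
```

Both gift boxes are made up and the job was handed in at 64 s: all five things stand upright, within about 2 mm of their compartment centres by camera, and the large ballotin and wide drum were left where they stood.

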